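Open the meter's bayonet cover and take out the sample vial

TASK

Take the sample vial out of the bench meter: twist the meter's bayonet cover a quarter turn anticlockwise (seen from above) until its two ears have come out from under the steel hooks, lift it straight up off the vial and put it down upright in the steel tray. Then take the vial out of the meter and stand it upright in the same tray beside the cover. Set both down gently and leave the other things on the bench as they are.

Things in the scene. Friction and masses are not known exactly. Their poses are not given: they have to be found in the camera images.
- meter: Bench turbidity meter, fixed to the bench: white case 160 x 140 mm (x -90 to +70 mm, y +-70 mm), 44 mm high, with a grey round turret of 120 mm diameter on it that carries the cover. The display side is -x. Origin: on the turret's vertical axis at bench level, z up.
- turret_top (a point): On the turret's axis, at its flat top, 60 mm above the bench. The cover's underside and the vial's underside both rest at this height. In the middle a black collar (56 mm outside, 31 mm inside) rises 12 mm above it; the vial stands loosely inside the collar.
- hook (a point): Under the overhang of one of two opposite steel hooks on the turret (to 74 mm height, 58 mm radius). Overhangs: 41 to 53 mm radius, underside 8 mm above turret_top, spanning -14 to +46 degrees (anticlockwise from above) from the meter's +x axis; the other hook likewise from -x. Closed at -14 degrees, so the cover turns only anticlockwise; 7 mm pins stop it at about 85 degrees.
- cover: Black bayonet cover, loose, about 120 g: hollow cap 76 mm wide, 54 mm high, inside 64 mm wide, 50 mm deep; at its foot two ears 15 mm wide, 5 mm thick, out to 48.5 mm radius along its +x and -x. Origin: centre of its underside, z up. At the start its x axis is turned 0 to 8 degrees anticlockwise from the meter's x; beyond 57 degrees it is free, 65 to 80 is good. It turns easily.
- cover_grip (a point): In the middle of the straight grip bar on top of the cover, 72 mm above the cover's origin. The bar is 56 mm long (along the cover's x), 14 mm wide (along its y) and stands from 52 to 82 mm above the origin. Once unlocked the cover must rise 50 mm before it clears the vial.
- vial: Small white sample vial with a black cap, loose, 30 g, 25 mm diameter (cap 22 mm, the top 10 mm), 47 mm high. Origin: centre of its underside; z up. It stands in the meter's collar, hidden by the cover at the start; its upper 35 mm stand proud of the collar.
- tray: Plain steel tray, fixed, 140 mm (its x) by 270 mm (its y) outside, 15 mm high, walls and floor 4 mm thick. Origin: centre of its underside, at bench level. The spare cap lies in it near the middle.
- spare_cap: Loose white screw cap, 34 mm diameter, 15 mm high, lying in the tray near the middle of its +x long wall; bystander. Origin: centre of its underside.
- wash_bottle: White wash bottle with a red spout, 195 mm tall, at the back; bystander. Origin: centre of its underside.
- timer: Small white timer, 63 x 63 x 21 mm, far left; bystander. Origin: centre of its underside.
- label_tape: Roll of tape lying flat, 68 mm diameter, 18 mm high, far right; bystander. Origin: centre of its underside.
Things that resemble listed ones, but are neither listed nor needed, are in the scene too. What is shaped like the cover but purple or turquoise is not meant.

How it is judged:
By the outcome, as a careful person would: the job done as asked, in the order asked, and still so for the second after the job is handed in, with the robot touching nothing.
It also fails if it takes over 61 s, if anything falls off the work surface, if the arm or the gripper's body presses on something with over 40 N, if the wrist force passes 120 N, or if a joint passes its speed limit or range.

ROBOT

A 6-joint arm with a two-finger parallel gripper is mounted at the origin on a cart in front of the work surface, level with it; the furniture and walls round the work are solid. World frame = base frame: x ahead of the robot, y to its left, z up, the work surface at z = 0. Lengths are in mm, angles in rad, forces in N, time in s.
With the tool pointing down it reaches from about 350 to 775 mm from the base axis. Payload 7.3 kg.
Tool frame: the origin (TCP) lies between the finger pads; the fingertips stand 14 mm ahead of it and the grasp point (between the pads) lies 5 mm behind it; y points along the fingers, z is the direction in which the jaws open and shut, and the axes are right-handed (so a half turn about y gives the same grasp; the last joint's range is limited). The gripper opens to 92 mm and grips with 3 to 60 N. Pads are 19 mm wide; open, the fingers measure 130 mm over their backs; the gripper's body (75 mm by 190 mm) begins 47 mm behind the grasp point.
Start: joints at [1.186, 0.342, 1.524, -0, 1.275, -0.146], TCP at [124.165, 510.124, 240.741] pointing down, gripper open.
Joint ranges: [-2.53, 2.53], [-0.77, 2.02], [0.04, 2.7], [-1, 4.14], [0.28, 2.66], [-3.11, 3.11]. Speed limits (rad/s): [2.57, 2.57, 3.14, 3.14, 3.14, 3.14].

INTERFACE

Orientations are given as [roll, pitch, yaw] about the fixed x, y, z axes, in that order (R = Rz(yaw) Ry(pitch) Rx(roll)).
In Python, from plant import bot, vision, order gives the robot as it stands.
- The arm moves only by the tool apply_moves, never from a script. Its argument "rows" is a list of rows, each a list of 3 entries, a list of its own where there are three numbers: the shift along the tool's x, y, z in cm, then the turn about the tool's y in rad, then the finger opening in cm, from 0 to 9.18. A call has 1 to 5 rows; each row is the pose to reach, as a shift and turn from the pose measured when the call began, along the tool's axes at that moment; what a row does not reach only later rows make up. A row lasts 1/8 s, in which the tool goes at most 62.5 mm and 10.7 degrees, less where a joint would pass 70% of its speed; a pose out of reach is approached as far as the arm can. A call with a gripper value outside its range is refused whole. The fingers move at their own pace and stop on an object; the grip force is fixed at half the most. Time passes only in rows, so rows that repeat a pose let the fingers close. It gives the time, the measured TCP pose, the force and the opening at its end, in the units of the state.
- bot.get_obs(): the state, without advancing time (a new reading comes with each control period).
- vision.capture(name): name is "side" or "top" or "wrist"; returns the picture (384x512x3 uint8, red, green, blue); there is no depth.
- vision.camera_info(name): a dict with "mtx" (3x3 intrinsics, pixels), "rvec" (rotation vector, rad) and "tvec" (3), from world to camera coordinates, as OpenCV has them. Camera axes: x right, y down, z forward; pixel columns grow to the right and rows downward; lengths in mm; the calibration is good to about 2 mm. A picture is of the moment at which its call begins: read the wrist's pose just before it. camera_info takes no time and is no camera call; for the wrist camera it gives the pose at the moment of the call.
- order.close_job(): hands the job in, once; it reports no verdict.
The state is a dict: "time": time; "joint_positions": joint angles; "dq": joint speeds; "tau": joint torques, N m; "tool_pos": TCP position; "tcp_rot": TCP orientation; "contact_force": force on the tool from outside, world axes, zero at the start; "moment": the same for the moment, N m; "grip_width": finger opening in mm.
Only numpy, scipy, OpenCV 4.12 (cv2) and the standard library are available. Lean on these libraries where they do the work, as an engineer would, in place of code of your own. Each camera call takes 0.05 s, during which the arm holds its last target.

## Working session

There is one attempt and no reset: what is moved stays moved. The work goes in short steps, Python scripts to look and compute and a tool call to move; the robot and the scene stay as the last step left them, time stands still between calls to the robot, and variables do not carry over. Pictures are saved under pics/ and viewed, and the job is handed in when it is done.

Besides the shell and the picture viewer there is one more tool, called after "Call:" as name(argument=value, ...), one argument or row to a line, values as JSON. apply_moves: Moves the arm, as the interface text tells. Its arguments: {"type":"object","properties":{"rows":{"type":"array","items":{"type":"array"}}},"required":["rows"]}

```bash
ls; mkdir -p pics
python3 - <<'E'
from plant import bot,vision,order
import cv2
print(bot.get_obs())
for n in ["side","top","wrist"]:
    i=vision.camera_info(n); print(n,i)
    im=vision.capture(n); cv2.imwrite(f"pics/{n}0.png",im[:,:,::-1])
E
```

```text
pics
{'time': 0.0, 'joint_positions': array([ 1.18600160e+00,  3.42724300e-01,  1.52497687e+00, -1.72386220e-05,
        1.27538593e+00, -1.45980323e-01]), 'dq': array([-0.00112246, -0.00059109,  0.00093344,  0.00087205,  0.00079954,
        0.00116096]), 'tau': array([-3.14545950e-04, -4.31237483e+01, -2.44217420e+01,  7.16686388e-02,
        5.59272605e-02, -9.94235324e-05]), 'tool_pos': array([124.02405596, 509.76480468, 240.05813212]), 'tcp_rot': array([-1.57227727e+00,  2.01076344e-04, -2.38809521e-01]), 'contact_force': array([-0.48723138,  0.1415558 ,  0.06360856]), 'moment': array([ 0.00135294,  0.00089718, -0.0506846 ]), 'grip_width': 91.8613016906765}
side {'mtx': array([[369.34354774,   0.        , 257.91917751],
       [  0.        , 369.34354774, 194.0479352 ],
       [  0.        ,   0.        ,   1.        ]]), 'rvec': array([ 2.46936177, -1.06528714,  0.27339985]), 'tvec': array([-439.18939451,  362.96175856, 1424.91620499])}
top {'mtx': array([[412.11823687,   0.        , 252.34803581],
       [  0.        , 412.11823687, 189.7745713 ],
       [  0.        ,   0.        ,   1.        ]]), 'rvec': array([ 2.19699193, -1.37479644,  0.41090302]), 'tvec': array([-296.27327547,  430.466164  , 1637.4303764 ])}
wrist {'mtx': array([[300.40505446,   0.        , 258.28532525],
       [  0.        , 300.40505446, 186.16412953],
       [  0.        ,   0.        ,   1.        ]]), 'rvec': array([-2.31010647, -1.81498309, -0.22492987]), 'tvec': array([-523.12690332,  -30.86366057,  388.93004671])}
```

View pics/side0.png

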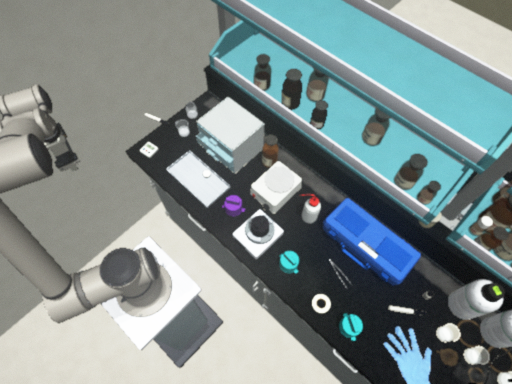

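View pics/top0.png

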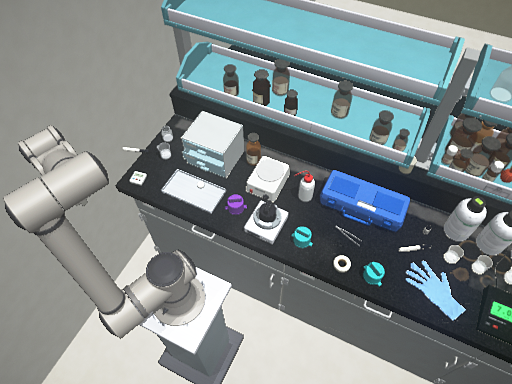

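View pics/wrist0.png

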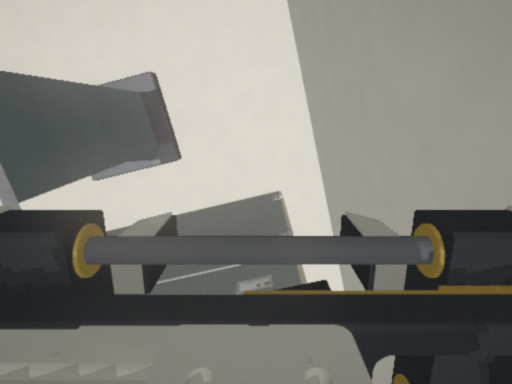

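The side view shows the meter with the black cover near (260,230), the tray near (198,178) and the purple decoy at (233,205). In the top view they are at (267,215), (195,190) and (236,204). I'll enlarge these areas and measure.

```bash
cat > h.py <<'E'
import numpy as np, cv2
from plant import bot,vision,order
def cam(n):
    i=vision.camera_info(n); R=cv2.Rodrigues(i['rvec'])[0]; return i['mtx'],R,np.array(i['tvec']).ravel()
def ray(n,u,v,c=None):
    K,R,t=c or cam(n); d=R.T@np.linalg.solve(K,[u,v,1.]); return -R.T@t,d
def onz(n,u,v,z,c=None):
    o,d=ray(n,u,v,c); return o+d*(z-o[2])/d[2]
def proj(n,P,c=None):
    K,R,t=c or cam(n); q=(R@np.atleast_2d(P).T).T+t; q=q@K.T; return q[:,:2]/q[:,2:]
def crop(src,dst,x0,y0,x1,y1,s):
    im=cv2.imread(src)[y0:y1,x0:x1]; cv2.imwrite(dst,cv2.resize(im,None,fx=s,fy=s,interpolation=cv2.INTER_CUBIC))
E
python3 - <<'E'
from h import *
crop('pics/side0.png','pics/side0c.png',150,140,310,260,5)
crop('pics/top0.png','pics/top0c.png',150,150,310,250,5)
E
```

```text
(no output)
```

View pics/side0c.png

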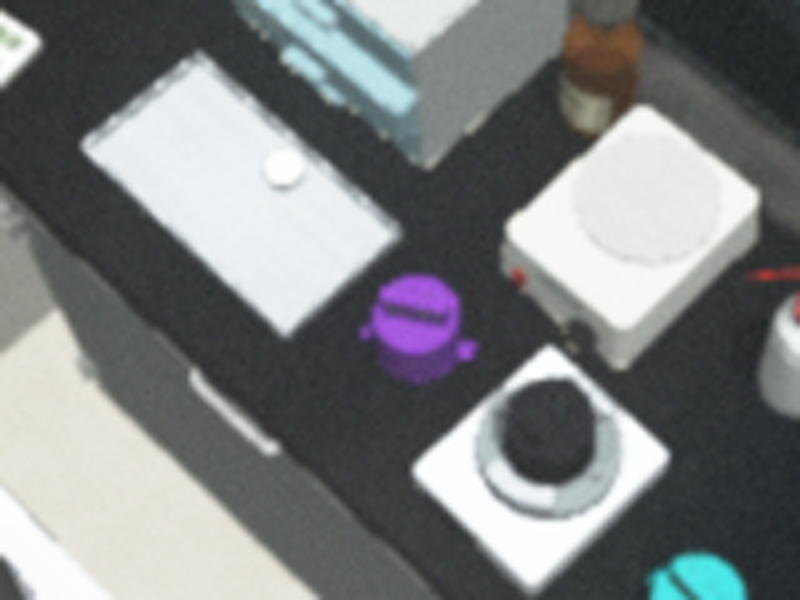

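View pics/top0c.png

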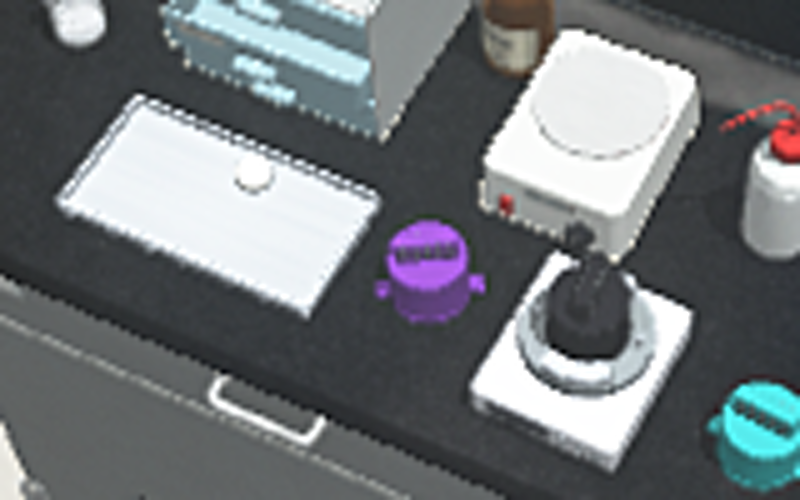

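Side crop: meter's top-face corners are at about (412,470), (550,347), (670,457) and (533,592). Tray rim corners are at about (80,145), (200,52), (402,232) and (287,335). I'll cast these onto their planes and check them against the known sizes.

```bash
cat > meas.py <<'E'
from h import *
def rep(n,pts,x0,y0,s,z):
    P=np.array([onz(n,x0+(u+.5)/s-.5,y0+(v+.5)/s-.5,z) for u,v in pts])
    print(n,'\n',P[:,:2].round(1),'\ncentre',P.mean(0)[:2].round(1))
    for i in range(len(P)):
        d=P[(i+1)%len(P)]-P[i]; print('  edge',np.linalg.norm(d).round(1),np.degrees(np.arctan2(d[1],d[0])).round(1))
    return P
if __name__=='__main__':
    print('meter');rep('side',[(412,470),(550,347),(670,457),(533,592)],150,140,5,44)
    rep('top',[(472,385),(553,253),(692,316),(613,462)],150,150,5,44)
    print('tray');rep('side',[(80,145),(200,52),(402,232),(287,335)],150,140,5,15)
    rep('top',[(57,200),(138,95),(380,195),(310,315)],150,150,5,15)
    print('cap');rep('side',[(284,168)],150,140,5,19);rep('top',[(253,172)],150,150,5,19)
    print('purple');rep('side',[(418,310)],150,140,5,60);rep('top',[(428,255)],150,150,5,60)
E
python3 meas.py
```

```text
meter
side 
 [[ 381.2 -101. ]
 [ 537.3 -106.9]
 [ 532.3 -244.5]
 [ 374.1 -241.5]] 
centre [ 456.2 -173.5]
  edge 156.3 -2.2
  edge 137.6 -92.1
  edge 158.2 178.9
  edge 140.6 87.1
top 
 [[ 382.8 -102.8]
 [ 534.8 -107.1]
 [ 528.  -245.2]
 [ 368.2 -242.4]] 
centre [ 453.4 -174.4]
  edge 152.1 -1.6
  edge 138.2 -92.8
  edge 159.8 179.0
  edge 140.3 84.0
tray
side 
 [[403.8 345.5]
 [545.2 342.6]
 [539.8  72.6]
 [401.9  72.5]] 
centre [472.7 208.3]
  edge 141.5 -1.2
  edge 270.1 -91.2
  edge 137.9 -180.0
  edge 273.0 89.6
top 
 [[405.1 342.7]
 [542.7 340.3]
 [540.3  73.9]
 [398.   68.4]] 
centre [471.6 206.3]
  edge 137.6 -1.0
  edge 266.4 -90.5
  edge 142.4 -177.8
  edge 274.4 88.5
cap
side 
 [[512.  193.2]] 
centre [512.  193.2]
  edge 0.0 0.0
top 
 [[509.6 192.1]] 
centre [509.6 192.1]
  edge 0.0 0.0
purple
side 
 [[481.1  -9.1]] 
centre [481.1  -9.1]
  edge 0.0 0.0
top 
 [[475.5 -12.7]] 
centre [475.5 -12.7]
  edge 0.0 0.0
```

```bash
cat >> h.py <<'E'
from scipy.spatial.transform import Rotation as Ro
def obs(v=True):
    o=bot.get_obs(); p=np.array(o['tool_pos']); r=np.array(o['tcp_rot'])
    if v: print('t',round(o['time'],2),'tcp',p.round(1),'rpy',r.round(3),'F',np.array(o['contact_force']).round(1),'w',round(o['grip_width'],1),'q',np.array(o['joint_positions']).round(2))
    return p,r
def plan(P,yaw=None):
    p,r=obs(); R=Ro.from_euler('xyz',r).as_matrix()
    s=R.T@(np.array(P)-p)/10
    print('shift cm',s.round(2),'turn about y', None if yaw is None else round(-(yaw-r[2]),3))
E
python3 - <<'E'
from h import *
from meas import rep
print('washbase');rep('side',[(787,410)],150,140,5,0);rep('top',[(775,250)],150,150,5,0)
crop('pics/side0.png','pics/side0d.png',230,180,350,270,6)
p,r=obs(); R=Ro.from_euler('xyz',r).as_matrix()
K,Rc,t=cam('wrist'); c=-Rc.T@t
print('cam in tool',R.T@(c-p),'axes',R.T@Rc.T)
print('turret');rep('top',[(588,335)],150,150,5,60);rep('side',[(548,447)],150,140,5,60)
plan([360,200,300],-0.6); plan([460,-174,300],-3.15)
E
```

```text
washbase
side 
 [[ 647.7 -278.7]] 
centre [ 647.7 -278.7]
  edge 0.0 0.0
top 
 [[ 652.  -277.3]] 
centre [ 652.  -277.3]
  edge 0.0 0.0
t 0.15 tcp [124.1 509.8 240.2] rpy [-1.572  0.    -0.239] F [-0.3 -0.  -0.3] w 92.0 q [ 1.19  0.34  1.52 -0.    1.28 -0.15]
cam in tool [ -65.30194138 -144.03096184   -1.36725361] axes [[ 2.38663625e-04  9.69425337e-01  2.45386348e-01]
 [-4.88779302e-04 -2.45386213e-01  9.69425277e-01]
 [ 9.99999852e-01 -3.51306319e-04  4.15270276e-04]]
turret
top 
 [[ 462.3 -175.2]] 
centre [ 462.3 -175.2]
  edge 0.0 0.0
side 
 [[ 465.9 -171.2]] 
centre [ 465.9 -171.2]
  edge 0.0 0.0
t 0.15 tcp [124.1 509.8 240.2] rpy [-1.572  0.    -0.239] F [-0.3 -0.  -0.3] w 92.0 q [ 1.19  0.34  1.52 -0.    1.28 -0.15]
shift cm [ 30.25  -5.96 -24.53] turn about y 0.361
t 0.15 tcp [124.1 509.8 240.2] rpy [-1.572  0.    -0.239] F [-0.3 -0.  -0.3] w 92.0 q [ 1.19  0.34  1.52 -0.    1.28 -0.15]
shift cm [ 48.81  -5.92 -58.5 ] turn about y 2.911
```

View pics/side0d.png

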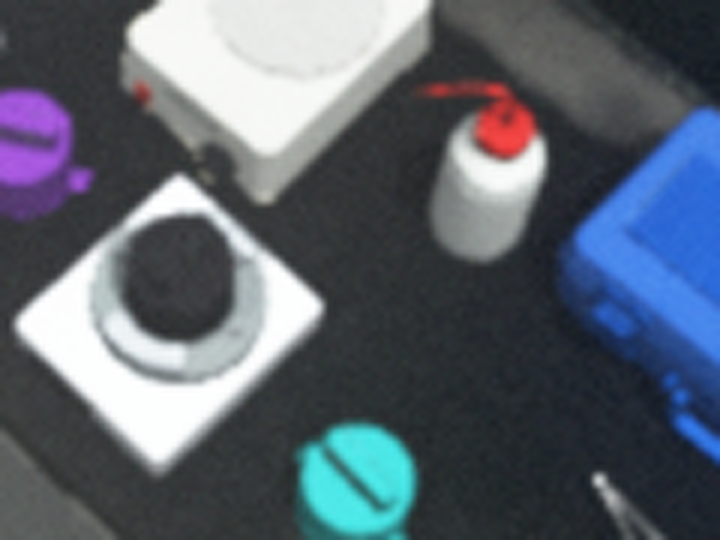

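Turret axis is at about (464,-173), with the two views agreeing within 4 mm. The wash bottle is well clear at (650,-278). Moving over.

Call:
apply_moves(
  rows=[
    [[6, -1.2, -5], 0.18, 9.18],
    [[12, -2.4, -10], 0.36, 9.18],
    [[18, -3.6, -15], 0.54, 9.18],
    [[24, -4.8, -20], 0.72, 9.18],
    [[30, -6, -25], 0.9, 9.18],
  ],
)

```text
time: 0.78
tool_pos: [308.5, 260.0, 288.2]
tcp_rot: [-1.571, -0.001, -1.144]
contact_force: [1.0, 0.4, 0.3]
grip_width: 91.8
```

```bash
python3 -c "
from h import *
plan([464,-173,300],-3.12)"
```

```text
t 0.78 tcp [308.5 260.  288.2] rpy [-1.571e+00 -1.000e-03 -1.144e+00] F [1.  0.4 0.3] w 91.8 q [ 0.51  0.08  1.73 -0.    1.33  0.08]
shift cm [45.86 -1.15 -3.75] turn about y 1.976
```

Call:
apply_moves(
  rows=[
    [[4, -0.2, 2], 0.18, 9.18],
    [[9, -0.4, 3], 0.36, 9.18],
    [[15, -0.6, 3], 0.54, 9.18],
    [[20, -0.8, 2], 0.72, 9.18],
    [[25, -1.1, 0], 0.9, 9.18],
  ],
)

```text
time: 1.4
tool_pos: [412.2, 30.7, 299.1]
tcp_rot: [-1.571, -0.001, -2.05]
contact_force: [1.9, -0.0, -0.8]
grip_width: 91.8
```

```bash
python3 -c "
from h import *
plan([464,-173,300],-3.12)"
```

```text
t 1.4 tcp [412.2  30.7 299.1] rpy [-1.571e+00 -1.000e-03 -2.050e+00] F [ 1.9 -0.  -0.8] w 91.8 q [-0.11  0.09  1.69 -0.    1.36  0.37]
shift cm [15.68 -0.08 13.99] turn about y 1.07
```

Call:
apply_moves(
  rows=[
    [[3, 0, 2.8], 0.18, 9.18],
    [[6, 0, 5.6], 0.36, 9.18],
    [[9.4, 0, 8.4], 0.54, 9.18],
    [[12.6, 0, 11.2], 0.72, 9.18],
    [[15.7, 0, 14], 0.9, 9.18],
  ],
)

```text
time: 2.02
tool_pos: [464.0, -174.6, 299.0]
tcp_rot: [-1.571, -0.001, -2.957]
contact_force: [0.7, 0.5, -0.4]
grip_width: 92.1
```

Call:
apply_moves(
  rows=[
    [[0, 0, 0], 0.17, 9.18],
    [[0, 0, 0], 0.17, 9.18],
  ],
)

```text
time: 2.28
tool_pos: [463.8, -175.0, 298.5]
tcp_rot: [-1.571, -0.002, -3.126]
contact_force: [1.0, 0.0, -0.3]
grip_width: 91.6
```

Run:
```python
from h import *
obs()
import pickle
c=cam('wrist'); pickle.dump(c,open('w1.pkl','wb'))
cv2.imwrite('pics/w1.png',vision.capture('wrist')[:,:,::-1])
crop('pics/w1.png','pics/w1b.png',0,0,512,384,1.5)
```

```text
t 2.27 tcp [ 463.8 -175.   298.5] rpy [-1.571e+00 -2.000e-03 -3.126e+00] F [ 1.   0.  -0.3] w 91.6 q [-0.51  0.25  1.5  -0.    1.4   1.04]
```

View pics/w1b.png

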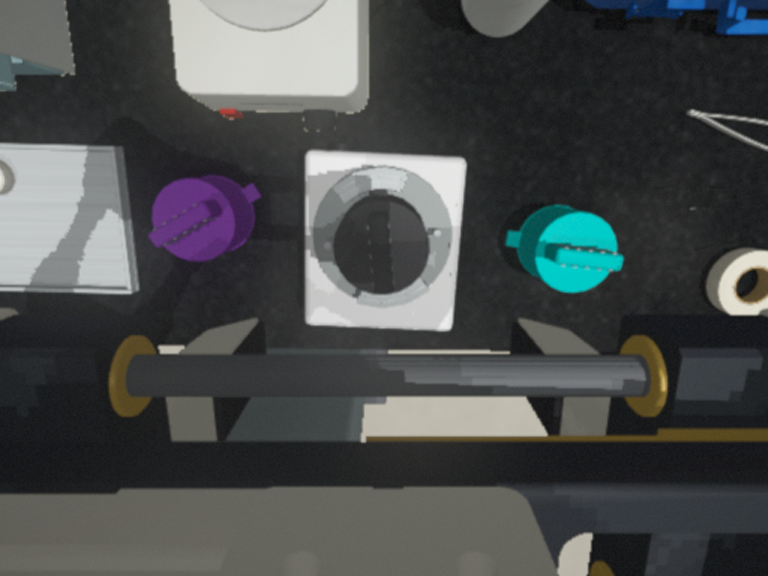

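The wrist picture (×1.5) shows the meter's top corners at about (306,150), (466,157), (452,331) and (305,325). The dark cover is at (381,245), with its bar faintly visible.

Run:
```python
from h import *
import pickle
c=pickle.load(open('w1.pkl','rb'))
P=np.array([onz('wrist',(u+.5)/1.5-.5,(v+.5)/1.5-.5,44,c) for u,v in [(306,150),(466,157),(452,331),(305,325)]])
print(P.round(1),P.mean(0))
for i in range(4):
    d=P[(i+1)%4]-P[i];print(np.linalg.norm(d),np.degrees(np.arctan2(d[1],d[0])))
im=cv2.imread('pics/w1.png')[85:230,190:330].astype(float)
im=np.clip(im*3.5,0,255).astype(np.uint8)
cv2.imwrite('pics/w1c.png',cv2.resize(im,None,fx=4,fy=4,interpolation=cv2.INTER_CUBIC))
```

```text
[[ 540.7 -105.5   44. ]
 [ 537.  -241.9   44. ]
 [ 379.2 -237.9   44. ]
 [ 383.  -100.    44. ]] [ 459.98378524 -171.30693036   44.        ]
136.39114428246617 -91.5302414872179
157.89939374113817 178.56296166739452
137.97953675044536 88.41546923193015
157.774063897389 -2.013773598293869
```

View pics/w1c.png

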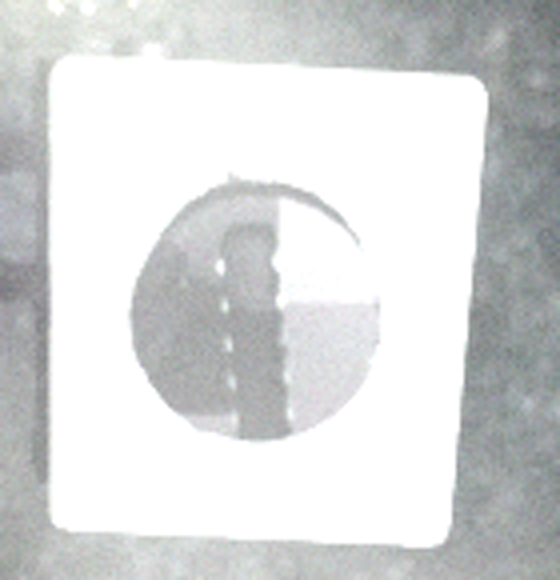

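Bar top in this crop (offset (190,85), ×4): left edge runs (220,265) to (237,410), right edge (275,262) to (291,410), and the ends are at about v=226 and 437.

Run:
```python
from h import *
import pickle
c=pickle.load(open('w1.pkl','rb'))
f=lambda u,v,z:onz('wrist',190+(u+.5)/4-.5,85+(v+.5)/4-.5,z,c)
A=[f(*p,142) for p in [(220,265),(237,410),(275,262),(291,410),(247,226),(264,437)]]
print(np.array(A).round(1))
for a,b in [(0,1),(2,3),(5,4)]:
    d=A[a]-A[b];print(np.linalg.norm(d),np.degrees(np.arctan2(d[1],d[0])))
print('width',np.linalg.norm((A[0]+A[1]-A[2]-A[3])/2), 'centre',(A[4]+A[5])/2)
print('cap centre z114',f(256,310,114))
plan([466,-172.5,200],-3.12)
```

```text
[[ 489.4 -162.1  142. ]
 [ 451.9 -166.7  142. ]
 [ 490.3 -175.9  142. ]
 [ 452.1 -180.6  142. ]
 [ 499.2 -168.8  142. ]
 [ 444.8 -173.7  142. ]]
37.71393174147706 6.92428710679068
38.47860656630775 7.050486595499247
54.60713360189379 -174.80453739446142
width 13.86356151099349 centre [ 471.97938641 -171.26132253  142.        ]
cap centre z114 [ 473.31126072 -170.88938124  114.        ]
t 2.33 tcp [ 463.8 -174.5  298.7] rpy [-1.571e+00 -2.000e-03 -3.123e+00] F [-0.5 -0.7  0.1] w 92.0 q [-0.51  0.25  1.5  -0.    1.4   1.04]
shift cm [-0.24  9.87 -0.2 ] turn about y -0.003
```

Bar width is 13.9 (expected 14) and length 54.6 (56). The centre is (471,-171.3) and yaw about 6.5°, which is roughly 8° from the meter's -1.7°. That fits the description, so I'll descend.

```bash
python3 -c "
from h import *
plan([471,-171.4,131],-3.027)"
```

```text
t 2.33 tcp [ 463.8 -174.5  298.7] rpy [-1.571e+00 -2.000e-03 -3.123e+00] F [-0.5 -0.7  0.1] w 92.0 q [-0.51  0.25  1.5  -0.    1.4   1.04]
shift cm [-0.75 16.77 -0.3 ] turn about y -0.096
```

Call:
apply_moves(
  rows=[
    [[-0.75, 4, -0.3], -0.1, 9.18],
    [[-0.75, 8, -0.3], -0.1, 9.18],
    [[-0.75, 11.5, -0.3], -0.1, 9.18],
    [[-0.75, 14.8, -0.3], -0.1, 9.18],
    [[-0.75, 14.8, -0.3], -0.1, 9.18],
  ],
)

```text
time: 2.95
tool_pos: [469.7, -170.0, 149.0]
tcp_rot: [-1.574, -0.006, -3.019]
contact_force: [-1.0, 0.1, 0.4]
grip_width: 91.7
```

Run:
```python
from h import *
plan([471,-171.4,131],-3.027)
cv2.imwrite('pics/w2.png',vision.capture('wrist')[:,:,::-1])
im=cv2.imread('pics/w2.png').astype(float);im=np.clip(im*2.5,0,255).astype(np.uint8)
cv2.imwrite('pics/w2b.png',cv2.resize(im,None,fx=1.5,fy=1.5))
```

```text
t 2.95 tcp [ 469.7 -170.   149. ] rpy [-1.574 -0.006 -3.019] F [-1.   0.1  0.4] w 91.7 q [-0.5   0.4   1.72 -0.    1.03  0.95]
shift cm [-0.12  1.8   0.16] turn about y 0.008
```

View pics/w2b.png

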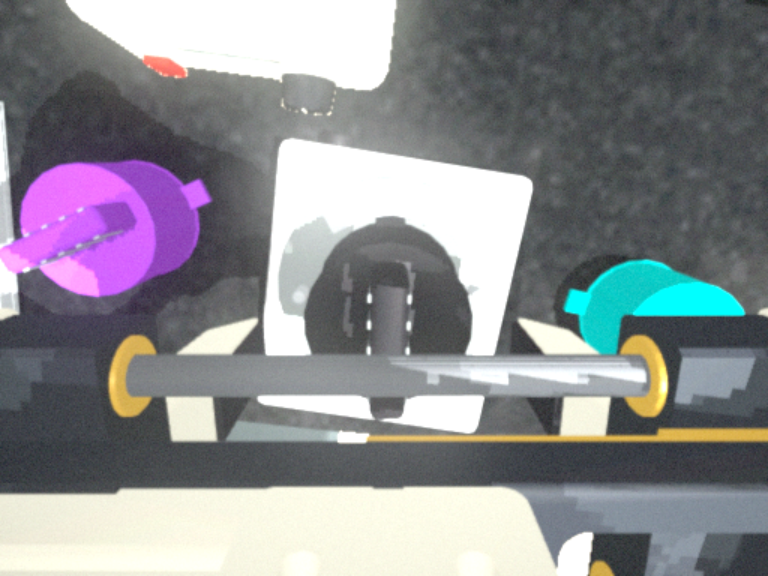

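The bar at u≈389 is parallel to the image columns and centred between the fingers (258 to 519). I'll go down and close.

Call:
apply_moves(
  rows=[
    [[-0.1, 1, 0], 0, 9.18],
    [[-0.1, 1.8, 0], 0, 9.18],
    [[-0.1, 1.8, 0], 0, 5],
    [[-0.1, 1.8, 0], 0, 2.5],
    [[-0.1, 1.8, 0], 0, 1.8],
  ],
)

```text
time: 3.62
tool_pos: [471.9, -170.7, 133.0]
tcp_rot: [-1.572, -0.002, -3.02]
contact_force: [0.4, 0.1, -0.7]
grip_width: 66.8
```

Call:
apply_moves(
  rows=[
    [[0, 0, 0], 0, 1.5],
    [[0, 0, 0], 0, 1],
    [[0, 0, 0], 0, 0.8],
    [[0, 0, 0], 0, 0.8],
  ],
)

```text
time: 4.12
tool_pos: [471.9, -170.7, 133.0]
tcp_rot: [-1.572, -0.002, -3.02]
contact_force: [-0.7, -0.6, -0.4]
grip_width: 26.3
```

Run:
```python
from h import *
plan([471,-171.4,131],-3.027)
cv2.imwrite('pics/w3.png',vision.capture('wrist')[:,:,::-1])
im=cv2.imread('pics/w3.png').astype(float);im=np.clip(im*2.5,0,255).astype(np.uint8)
cv2.imwrite('pics/w3b.png',cv2.resize(im,None,fx=1.5,fy=1.5))
```

```text
t 4.12 tcp [ 471.9 -170.7  133. ] rpy [-1.572e+00 -2.000e-03 -3.020e+00] F [-0.7 -0.6 -0.4] w 26.3 q [-0.5   0.42  1.74 -0.    0.99  0.95]
shift cm [0.1  0.2  0.06] turn about y 0.007
```

View pics/w3b.png

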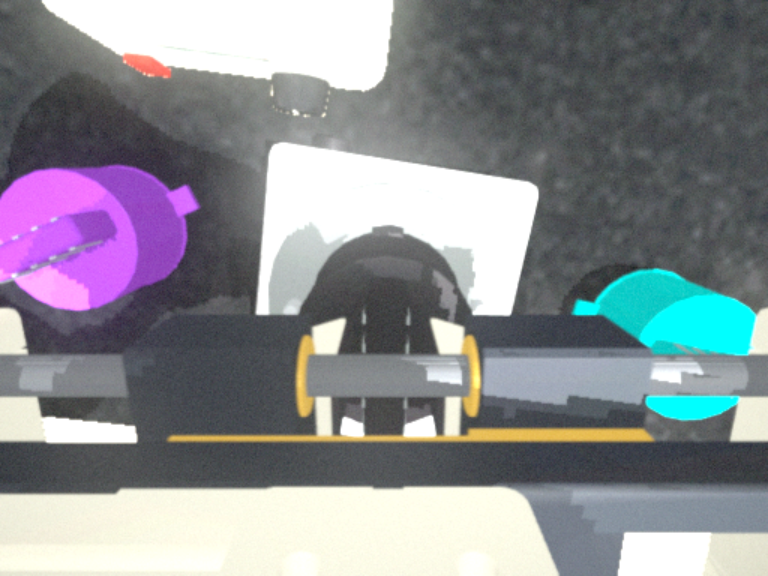

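The bar at u≈386 sits centrally between the closing fingers. Closing on it.

Call:
apply_moves(
  rows=[
    [[0, 0, 0], 0, 0.5],
    [[0, 0, 0], 0, 0.5],
    [[0, 0, 0], 0, 0.5],
    [[0, 0, 0], 0, 0.5],
  ],
)

```text
time: 4.68
tool_pos: [471.9, -170.7, 132.9]
tcp_rot: [-1.572, -0.002, -3.02]
contact_force: [-0.3, 0.4, -0.2]
grip_width: 13.4
```

Call:
apply_moves(
  rows=[
    [[0, 0, 0], -0.08, 0.5],
    [[0, 0, 0], -0.16, 0.5],
    [[0, 0, 0], -0.24, 0.5],
    [[0, 0, 0], -0.32, 0.5],
    [[0, 0, 0], -0.4, 0.5],
  ],
)

```text
time: 5.3
tool_pos: [471.9, -170.8, 132.9]
tcp_rot: [-1.572, -0.002, -2.617]
contact_force: [-0.5, -0.8, -0.1]
grip_width: 13.7
```

Run:
```python
from h import *
plan([471.9,-170.7,133],-1.91)
cv2.imwrite('pics/w4.png',vision.capture('wrist')[:,:,::-1])
im=cv2.imread('pics/w4.png').astype(float);im=np.clip(im*2.5,0,255).astype(np.uint8)
cv2.imwrite('pics/w4b.png',cv2.resize(im,None,fx=1.5,fy=1.5))
```

```text
t 5.3 tcp [ 471.9 -170.8  132.9] rpy [-1.572e+00 -2.000e-03 -2.617e+00] F [-0.5 -0.8 -0.1] w 13.7 q [-0.5   0.42  1.74 -0.    0.99  0.55]
shift cm [-0.   -0.01 -0.01] turn about y -0.707
```

View pics/w4b.png

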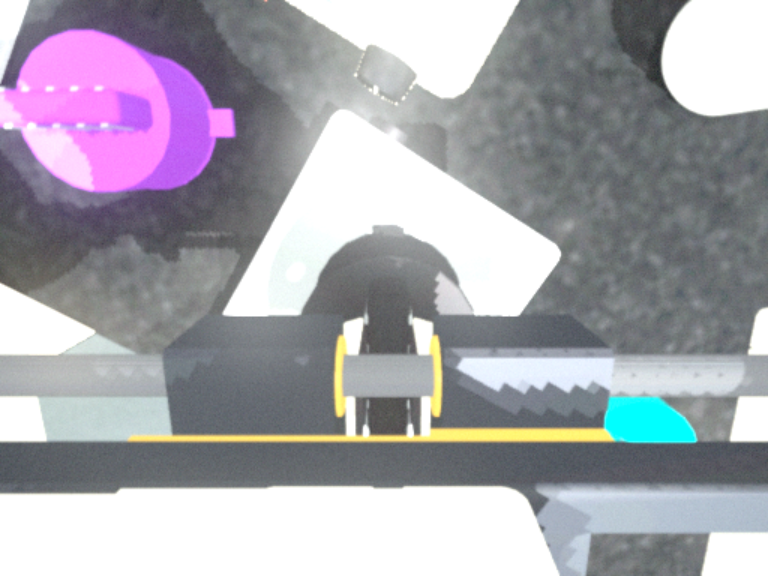

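The cover turns with the gripper: its bar and ear, at about (388,235), stay aligned with the tool while the meter rotates in view. Forces are near zero, so I'll continue the turn.

Call:
apply_moves(
  rows=[
    [[0, 0, 0], -0.1, 0.5],
    [[0, 0, 0], -0.2, 0.5],
    [[0, 0, 0], -0.3, 0.5],
    [[0, 0, 0], -0.4, 0.5],
    [[0, 0, 0], -0.5, 0.5],
  ],
)

```text
time: 5.98
tool_pos: [471.6, -170.5, 133.0]
tcp_rot: [-1.574, -0.001, -2.113]
contact_force: [-0.8, 1.4, 1.5]
grip_width: 13.6
```

Call:
apply_moves(
  rows=[
    [[0, 0, 0], -0.08, 0.5],
    [[0, 0, 0], -0.15, 0.5],
    [[0, 0, 0], -0.2, 0.5],
    [[0, 0, 0], -0.2, 0.5],
  ],
)

```text
time: 6.48
tool_pos: [471.6, -170.5, 133.0]
tcp_rot: [-1.574, 0.0, -1.914]
contact_force: [-0.7, 0.2, 0.8]
grip_width: 13.8
```

Run:
```python
from h import *
plan([471.9,-170.7,215],-1.91)
print(bot.get_obs()['moment'])
import pickle
pickle.dump(cam('wrist'),open('w5.pkl','wb'))
cv2.imwrite('pics/w5.png',vision.capture('wrist')[:,:,::-1])
im=cv2.imread('pics/w5.png').astype(float);im=np.clip(im*1.6,0,255).astype(np.uint8)
cv2.imwrite('pics/w5b.png',cv2.resize(im,None,fx=1.5,fy=1.5))
cv2.imwrite('pics/t5.png',vision.capture('top')[:,:,::-1])
crop('pics/t5.png','pics/t5c.png',200,140,320,240,6)
```

```text
t 6.47 tcp [ 471.6 -170.5  133. ] rpy [-1.574  0.    -1.914] F [-0.7  0.2  0.8] w 13.8 q [-0.5   0.42  1.74 -0.    0.99 -0.16]
shift cm [ 0.01 -8.2   0.01] turn about y -0.004
[-0.08560214  0.14354422  0.03884184]
```

View pics/w5b.png

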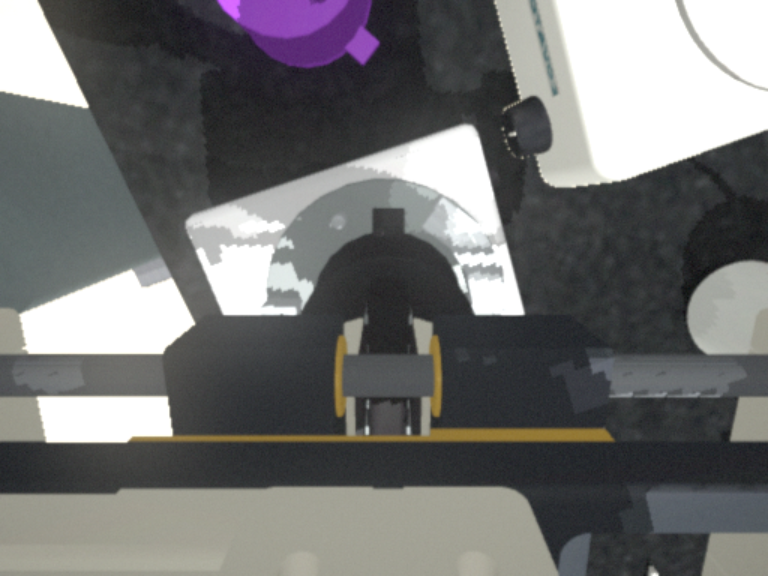

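View pics/t5c.png

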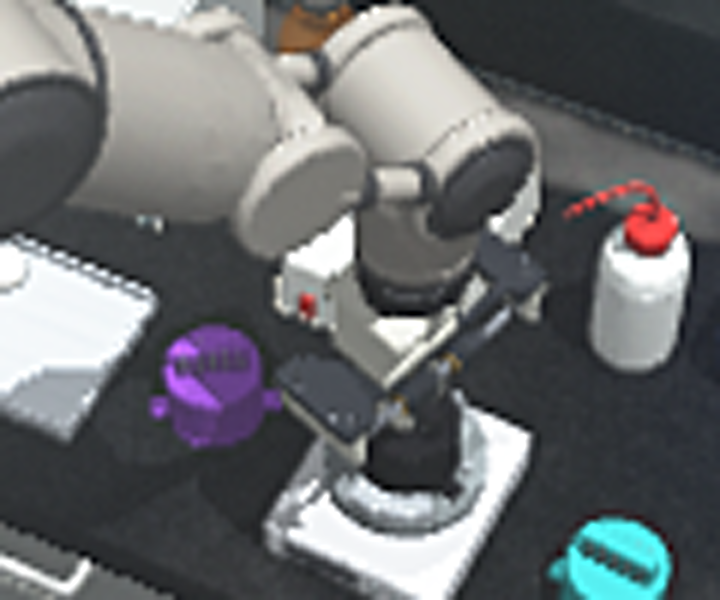

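The ear is now in the open at (388,220), clear of the hook, at about 72° to the meter. Lifting.

Call:
apply_moves(
  rows=[
    [[0, -0.6, 0], 0, 0.5],
    [[0, -1.4, 0], 0, 0.5],
    [[0, -2.6, 0], 0, 0.5],
    [[0, -4, 0], 0, 0.5],
    [[0, -5.5, 0], 0, 0.5],
  ],
)

```text
time: 7.2
tool_pos: [471.9, -170.6, 189.3]
tcp_rot: [-1.573, -0.0, -1.914]
contact_force: [0.0, -0.5, -1.2]
grip_width: 13.9
```

Run:
```python
from h import *
obs()
cv2.imwrite('pics/s6.png',vision.capture('side')[:,:,::-1])
crop('pics/s6.png','pics/s6c.png',200,160,320,260,6)
```

```text
t 7.2 tcp [ 471.9 -170.6  189.3] rpy [-1.573 -0.    -1.914] F [ 0.  -0.5 -1.2] w 13.9 q [-0.5   0.35  1.66 -0.    1.13 -0.16]
```

View pics/s6c.png

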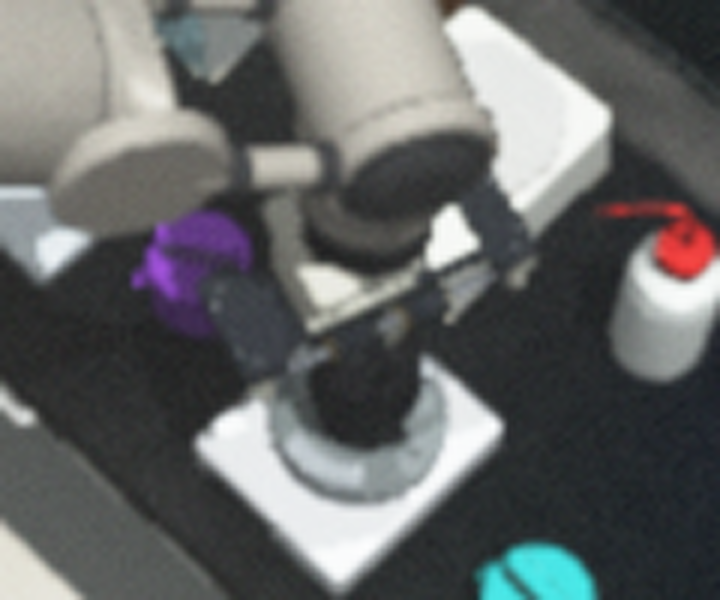

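The weight shows as -1.2 N and the cover has followed straight up. Lifting further, then over to the tray.

Call:
apply_moves(
  rows=[
    [[0, -2, 0], 0, 0.5],
    [[0, -4, 0], 0, 0.5],
    [[0, -6, 0], 0, 0.5],
    [[0, -6.5, 0], 0, 0.5],
  ],
)

```text
time: 7.75
tool_pos: [473.3, -171.2, 257.7]
tcp_rot: [-1.567, -0.001, -1.914]
contact_force: [0.0, 0.1, -2.7]
grip_width: 13.9
```

Run:
```python
from h import *
plan([468,128,255],-3.13)
cv2.imwrite('pics/s7.png',vision.capture('side')[:,:,::-1])
crop('pics/s7.png','pics/s7c.png',200,160,320,260,6)
```

```text
t 7.75 tcp [ 473.3 -171.2  257.7] rpy [-1.567e+00 -1.000e-03 -1.914e+00] F [ 0.   0.1 -2.7] w 13.9 q [-0.5   0.29  1.56 -0.    1.3  -0.16]
shift cm [-28.     0.2  -10.58] turn about y 1.216
```

View pics/s7c.png

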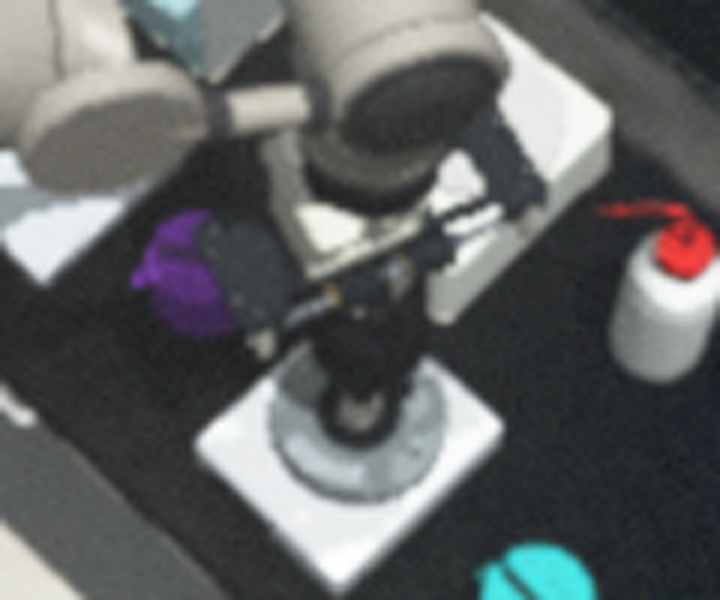

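The cover is clear and the vial stands in the collar at crop (360,410). Carrying over in steps.

Call:
apply_moves(
  rows=[
    [[-3, 0, -1.1], 0.13, 0.5],
    [[-7, 0, -2.6], 0.26, 0.5],
    [[-12, 0.1, -4.5], 0.39, 0.5],
    [[-17, 0.2, -6.4], 0.52, 0.5],
    [[-21, 0.2, -8], 0.65, 0.5],
  ],
)

```text
time: 8.43
tool_pos: [467.8, 55.4, 254.2]
tcp_rot: [-1.569, 0.0, -2.568]
contact_force: [0.9, 0.6, -0.2]
grip_width: 14.0
```

```bash
python3 -c "
from h import *
plan([468,128,255],-3.13)"
```

```text
t 8.43 tcp [467.8  55.4 254.2] rpy [-1.569  0.    -2.568] F [ 0.9  0.6 -0.2] w 14.0 q [-0.04  0.23  1.64 -0.    1.27  0.95]
shift cm [-3.95 -0.09 -6.08] turn about y 0.562
```

Call:
apply_moves(
  rows=[
    [[-1.5, 0, -2.2], 0.13, 0.5],
    [[-2.8, 0, -4.4], 0.27, 0.5],
    [[-3.6, 0, -5.6], 0.4, 0.5],
    [[-3.95, 0, -6.1], 0.52, 0.5],
    [[-3.95, 0, -6.1], 0.56, 0.5],
  ],
)

```text
time: 9.05
tool_pos: [467.4, 128.6, 253.1]
tcp_rot: [-1.569, -0.0, -3.129]
contact_force: [-0.3, 0.0, -0.7]
grip_width: 14.0
```

Run:
```python
from h import *
plan([468,128,84],-3.13)
import pickle
pickle.dump(cam('wrist'),open('w8.pkl','wb'))
cv2.imwrite('pics/w8.png',vision.capture('wrist')[:,:,::-1])
cv2.imwrite('pics/w8b.png',cv2.resize(cv2.imread('pics/w8.png'),None,fx=1.5,fy=1.5))
```

```text
t 9.05 tcp [467.4 128.6 253.1] rpy [-1.569 -0.    -3.129] F [-0.3  0.  -0.7] w 14.0 q [ 0.11  0.26  1.61 -0.    1.28  1.67]
shift cm [-0.07 16.91  0.03] turn about y 0.001
```

View pics/w8b.png

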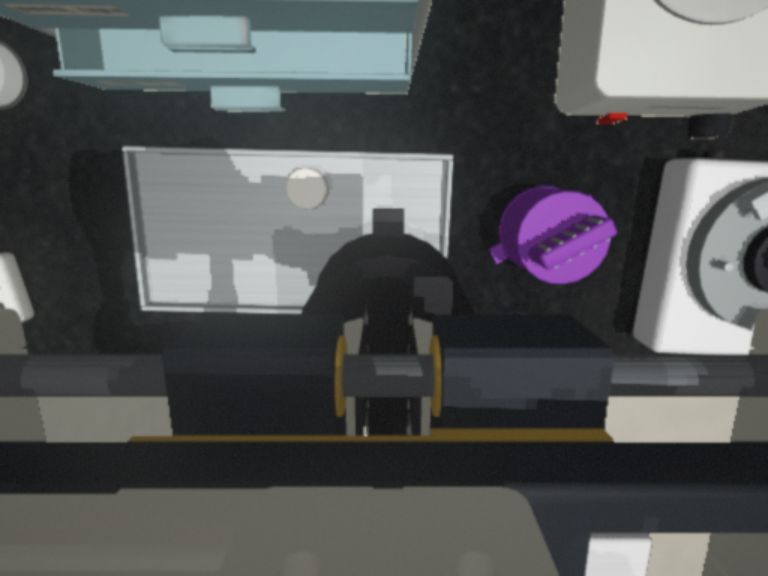

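Tray corners here (×1.5) are (124,148), (452,156) and (142,310), and the spare cap is at (306,187). I'll check those against the earlier measurement, along with how far the drawer cabinet stands off.

Run:
```python
from h import *
import pickle
c=pickle.load(open('w8.pkl','rb'))
for u,v,z in [(124,148,15),(452,156,15),(142,310,15),(306,187,19),(388,222,180+5)]:
    print(onz('wrist',(u+.5)/1.5-.5,(v+.5)/1.5-.5,z,c).round(1))
print('cabinet foot',onz('side',150+430/5,140+165/5,0),'top-cam foot',onz('top',150+380/5,150+138/5,0))
```

```text
[544.1 342.5  15. ]
[541.1  75.2  15. ]
[405.7 344.6  15. ]
[515.  194.7  19. ]
[507.1 127.5 185. ]
cabinet foot [610.86627003 107.00766141   0.        ] top-cam foot [606.32500719 108.36227154   0.        ]
```

All agree within 3 mm. Target TCP is (468,128) with touchdown at about z=77. Descending.

Call:
apply_moves(
  rows=[
    [[0, 4, 0], 0, 0.5],
    [[0, 8, 0], 0, 0.5],
    [[0, 12, 0], 0, 0.5],
    [[0, 15, 0], 0, 0.5],
    [[0, 16, 0], 0, 0.5],
  ],
)

```text
time: 9.72
tool_pos: [465.9, 127.8, 91.1]
tcp_rot: [-1.568, -0.005, -3.13]
contact_force: [0.1, 0.3, -1.1]
grip_width: 13.7
```

Run:
```python
from h import *
plan([468,128,78],-3.13)
cv2.imwrite('pics/s9.png',vision.capture('side')[:,:,::-1])
crop('pics/s9.png','pics/s9c.png',140,120,260,220,6)
```

```text
t 9.72 tcp [465.9 127.8  91.1] rpy [-1.568 -0.005 -3.13 ] F [ 0.1  0.3 -1.1] w 13.7 q [ 0.11  0.45  1.83 -0.    0.86  1.67]
shift cm [-0.21  1.31 -0.02] turn about y -0.0
```

View pics/s9c.png

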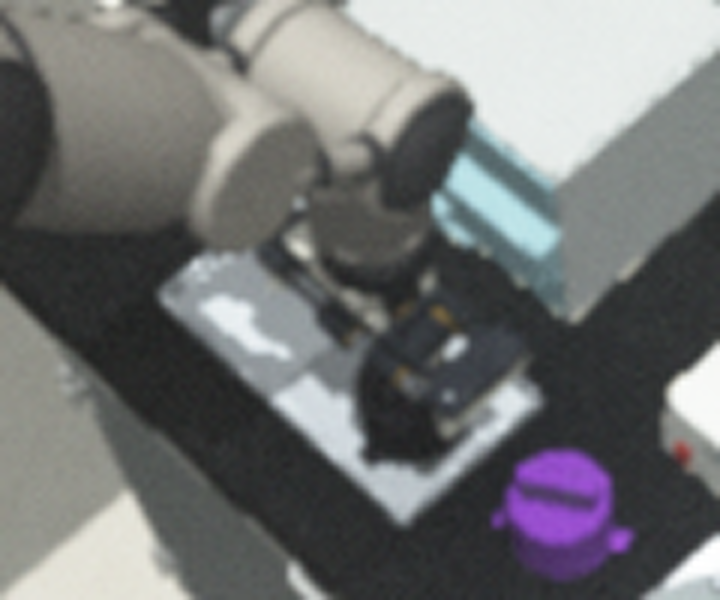

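The cover is above the tray with its near ear inside the rim. Lowering gently the last 13 mm.

Call:
apply_moves(
  rows=[
    [[-0.2, 0.5, 0], 0, 0.5],
    [[-0.2, 0.9, 0], 0, 0.5],
    [[-0.2, 1.15, 0], 0, 0.5],
    [[-0.2, 1.25, 0], 0, 0.5],
    [[-0.2, 1.25, 0], 0, 0.5],
  ],
)

```text
time: 10.4
tool_pos: [468.2, 127.9, 78.7]
tcp_rot: [-1.569, -0.004, -3.13]
contact_force: [0.7, 0.6, -2.3]
grip_width: 13.5
```

Call:
apply_moves(
  rows=[
    [[0, 0.1, 0], 0, 0.5],
    [[0, 0.15, 0], 0, 0.5],
  ],
)

```text
time: 10.65
tool_pos: [468.2, 127.8, 77.3]
tcp_rot: [-1.569, -0.004, -3.13]
contact_force: [0.3, -0.1, -0.7]
grip_width: 13.6
```

Call:
apply_moves(
  rows=[
    [[0, 0.04, 0], 0, 0.5],
    [[0, 0.08, 0], 0, 0.5],
  ],
)

```text
time: 10.9
tool_pos: [468.1, 127.9, 76.9]
tcp_rot: [-1.569, -0.004, -3.13]
contact_force: [-3.3, 0.0, 8.1]
grip_width: 13.8
```

It touched down with 8 N at z=76.9, as predicted. Opening.

Call:
apply_moves(
  rows=[
    [[0, 0, 0], 0, 2],
    [[0, 0, 0], 0, 3.5],
    [[0, 0, 0], 0, 5],
    [[0, 0, 0], 0, 5],
    [[0, 0, 0], 0, 5],
  ],
)

```text
time: 11.52
tool_pos: [468.1, 127.9, 76.9]
tcp_rot: [-1.569, -0.004, -3.13]
contact_force: [-0.3, -0.1, -0.8]
grip_width: 49.6
```

Call:
apply_moves(
  rows=[
    [[0, -1, 0], 0, 5],
    [[0, -3, 0], 0, 5],
    [[0, -7, 0], 0, 5],
    [[0, -12, 0], 0, 5],
    [[0, -18, 0], 0, 5],
  ],
)

```text
time: 12.15
tool_pos: [468.1, 128.2, 258.7]
tcp_rot: [-1.568, -0.005, -3.13]
contact_force: [1.8, -0.0, -0.2]
grip_width: 49.9
```

Run:
```python
from h import *
plan([464,-173,260],-1.914)
cv2.imwrite('pics/w10.png',vision.capture('wrist')[:,:,::-1])
im=np.clip(cv2.imread('pics/w10.png')*1.5,0,255).astype(np.uint8)
cv2.imwrite('pics/w10b.png',cv2.resize(im,None,fx=1.5,fy=1.5))
```

```text
t 12.15 tcp [468.1 128.2 258.7] rpy [-1.568 -0.005 -3.13 ] F [ 1.8 -0.  -0.2] w 49.9 q [ 0.11  0.26  1.59 -0.    1.3   1.67]
shift cm [ 0.76 -0.06 30.11] turn about y -1.216
```

View pics/w10b.png

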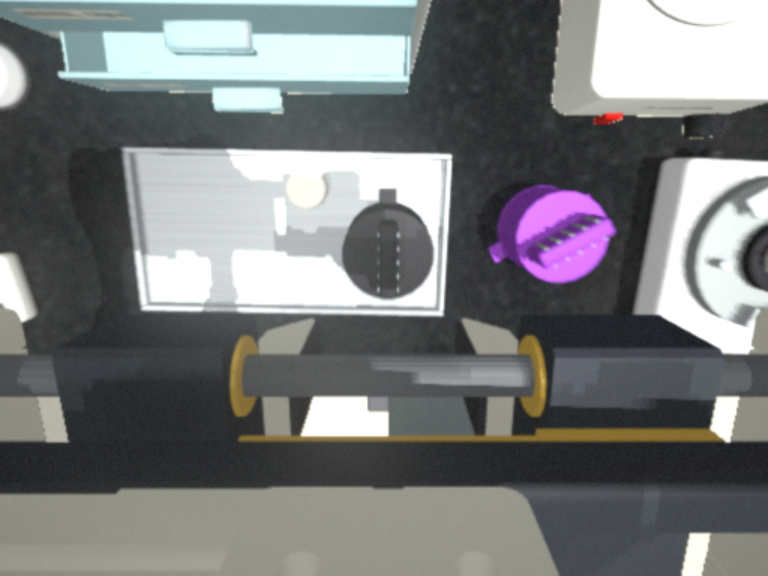

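The cover stands upright in the tray at (388,250), inside the rim, and the spare cap is untouched. Back to the vial.

Call:
apply_moves(
  rows=[
    [[0, 0, 6], 0, 5],
    [[0, 0, 12], 0, 5],
    [[-0.1, 0, 18], 0, 5],
    [[-0.3, 0, 24], 0, 5],
    [[-0.3, 0, 29.8], 0, 5],
  ],
)

```text
time: 12.82
tool_pos: [477.8, -171.2, 268.2]
tcp_rot: [-1.569, 0.011, -3.13]
contact_force: [0.9, -0.3, -0.0]
grip_width: 50.0
```

Call:
apply_moves(
  rows=[
    [[0, 0, 0], 0, 5],
    [[0, 0, 0], 0, 5],
  ],
)

```text
time: 13.08
tool_pos: [477.6, -170.9, 268.4]
tcp_rot: [-1.57, 0.011, -3.131]
contact_force: [-0.8, 0.0, -0.2]
grip_width: 49.8
```

Run:
```python
from h import *
import pickle
plan([471,-172,150],-3.13)
pickle.dump(cam('wrist'),open('w11.pkl','wb'))
cv2.imwrite('pics/w11.png',vision.capture('wrist')[:,:,::-1])
im=np.clip(cv2.imread('pics/w11.png')[60:240,170:360]*1.5,0,255).astype(np.uint8)
cv2.imwrite('pics/w11b.png',cv2.resize(im,None,fx=3,fy=3,interpolation=cv2.INTER_CUBIC))
```

```text
t 13.07 tcp [ 477.6 -170.9  268.4] rpy [-1.57   0.011 -3.131] F [-0.8  0.  -0.2] w 49.8 q [-0.5   0.28  1.53  0.    1.32  1.06]
shift cm [ 0.79 11.83  0.09] turn about y -0.001
```

View pics/w11b.png

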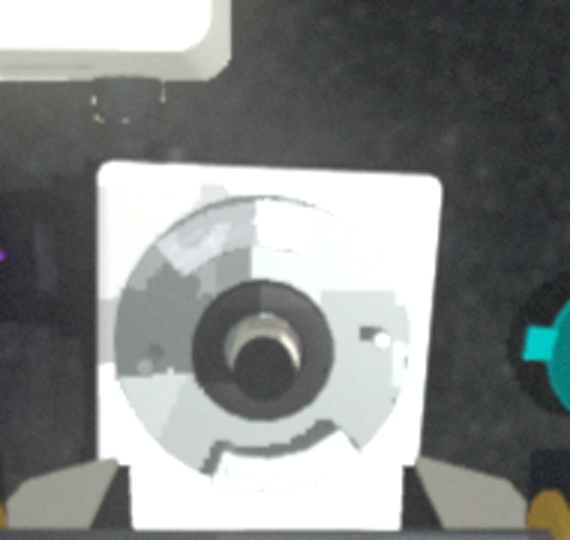

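The vial's black cap top is at crop (265,368), about 64 px across. I'll cast it onto z=107.

Run:
```python
from h import *
import pickle
c=pickle.load(open('w11.pkl','rb'))
f=lambda u,v,z:onz('wrist',170+(u+.5)/3-.5,60+(v+.5)/3-.5,z,c)
print('cap',f(265,368,107),'L',f(233,368,107),'R',f(298,368,107),'collar',f(262,350,72))
plan([472,-172,91],-3.13)
```

```text
cap [ 471.86479982 -172.10627851  107.        ] L [ 471.74915316 -160.96321634  107.        ] R [ 471.9840656  -183.59805877  107.        ] collar [ 471.0247388 -170.9443682   72.       ]
t 13.12 tcp [ 477.7 -170.3  268.4] rpy [-1.57   0.011 -3.13 ] F [ 0.2 -0.3  0.7] w 49.8 q [-0.5   0.28  1.53  0.    1.32  1.06]
shift cm [ 0.77 17.73  0.15] turn about y 0.0
```

The cap measures 22.6 mm (expected 22) at (472,-172), concentric with the collar. Descending.

Call:
apply_moves(
  rows=[
    [[0.4, 4, 0.1], 0, 5],
    [[0.75, 8, 0.1], 0, 5],
    [[0.75, 12, 0.1], 0, 5],
    [[0.75, 14.5, 0.1], 0, 5],
    [[0.75, 14.5, 0.1], 0, 5],
  ],
)

```text
time: 13.75
tool_pos: [471.0, -169.4, 122.1]
tcp_rot: [-1.572, 0.008, -3.127]
contact_force: [-0.2, 0.5, 0.9]
grip_width: 50.1
```

Run:
```python
from h import *
plan([472,-172,90.5],-3.13)
cv2.imwrite('pics/w12.png',vision.capture('wrist')[:,:,::-1])
im=np.clip(cv2.imread('pics/w12.png')*1.5,0,255).astype(np.uint8)
cv2.imwrite('pics/w12b.png',cv2.resize(im,None,fx=1.5,fy=1.5))
```

```text
t 13.75 tcp [ 471.  -169.4  122.1] rpy [-1.572  0.008 -3.127] F [-0.2  0.5  0.9] w 50.1 q [-0.5   0.43  1.76  0.01  0.95  1.05]
shift cm [-0.07  3.16  0.26] turn about y 0.003
```

View pics/w12b.png

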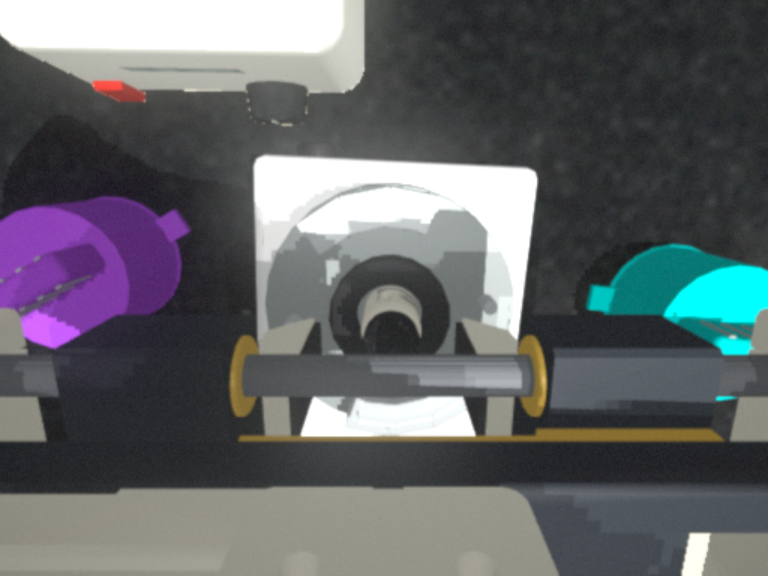

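The cap at u≈391 compares with a finger midline of 388.5, so it's about 1 mm off. I'll shift slightly, go down and close.

Call:
apply_moves(
  rows=[
    [[-0.1, 1, 0.15], 0, 5],
    [[-0.1, 2, 0.15], 0, 5],
    [[-0.1, 2.9, 0.15], 0, 5],
    [[-0.1, 3.15, 0.15], 0, 5],
    [[-0.1, 3.15, 0.15], 0, 4],
  ],
)

```text
time: 14.42
tool_pos: [473.2, -171.7, 91.8]
tcp_rot: [-1.571, 0.01, -3.128]
contact_force: [-0.6, 0.2, -0.1]
grip_width: 44.4
```

Run:
```python
from h import *
plan([472,-171.5,90.5],-3.13)
cv2.imwrite('pics/w13.png',vision.capture('wrist')[:,:,::-1])
im=np.clip(cv2.imread('pics/w13.png')*1.5,0,255).astype(np.uint8)
cv2.imwrite('pics/w13b.png',cv2.resize(im,None,fx=1.5,fy=1.5))
```

```text
t 14.43 tcp [ 473.2 -171.7   91.8] rpy [-1.571  0.01  -3.128] F [-0.6  0.2 -0.1] w 44.4 q [-0.5   0.47  1.79  0.01  0.87  1.05]
shift cm [ 0.12  0.13 -0.02] turn about y 0.002
```

View pics/w13b.png

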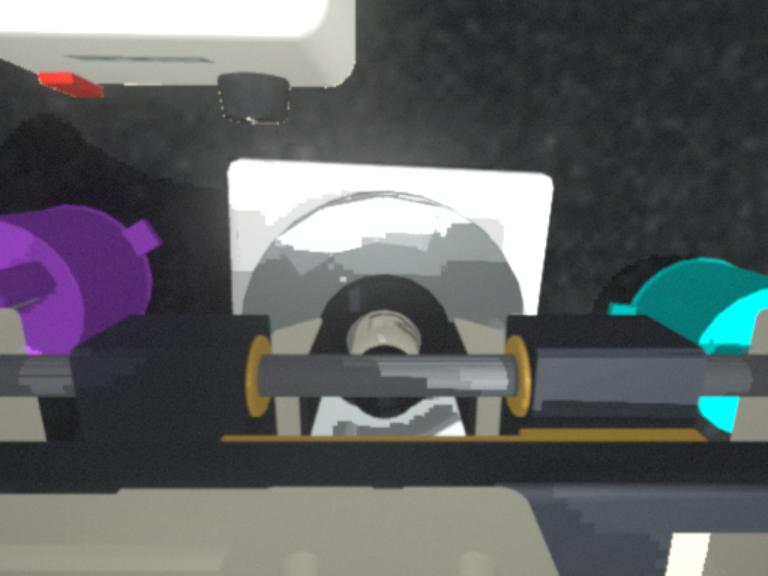

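The vial is centred between the fingers. Closing.

Call:
apply_moves(
  rows=[
    [[0.1, 0.1, 0], 0, 3.5],
    [[0.1, 0.1, 0], 0, 3],
    [[0.1, 0.1, 0], 0, 2.4],
    [[0.1, 0.1, 0], 0, 2],
    [[0.1, 0.1, 0], 0, 1.8],
  ],
)

```text
time: 15.1
tool_pos: [472.4, -171.8, 91.2]
tcp_rot: [-1.57, 0.01, -3.128]
contact_force: [-0.5, 0.3, 0.4]
grip_width: 23.5
```

Call:
apply_moves(
  rows=[
    [[0, 0, 0], 0, 1.8],
    [[0, 0, 0], 0, 1.8],
  ],
)

```text
time: 15.35
tool_pos: [472.4, -171.8, 91.2]
tcp_rot: [-1.57, 0.01, -3.128]
contact_force: [-0.3, -0.2, 1.0]
grip_width: 23.7
```

Gripped at 23.7 mm, close to the 25 mm body. Lifting.

Call:
apply_moves(
  rows=[
    [[0, -0.5, 0], 0, 1.8],
    [[0, -1.5, 0], 0, 1.8],
    [[0, -3, 0], 0, 1.8],
    [[0, -4.5, 0], 0, 1.8],
    [[0, -6, 0], 0, 1.8],
  ],
)

```text
time: 15.98
tool_pos: [471.9, -171.8, 152.6]
tcp_rot: [-1.57, 0.011, -3.128]
contact_force: [-0.1, -0.3, -0.7]
grip_width: 23.9
```

Run:
```python
from h import *
plan([472,-172,250],-3.13)
cv2.imwrite('pics/w14.png',vision.capture('wrist')[:,:,::-1])
im=np.clip(cv2.imread('pics/w14.png')*1.5,0,255).astype(np.uint8)
cv2.imwrite('pics/w14b.png',cv2.resize(im,None,fx=1.5,fy=1.5))
cv2.imwrite('pics/s14.png',vision.capture('side')[:,:,::-1])
crop('pics/s14.png','pics/s14c.png',210,160,310,260,7)
```

```text
t 15.97 tcp [ 471.9 -171.8  152.6] rpy [-1.57   0.011 -3.128] F [-0.1 -0.3 -0.7] w 23.9 q [-0.5   0.39  1.72  0.01  1.02  1.05]
shift cm [-0.12 -9.74  0.03] turn about y 0.002
```

View pics/w14b.png

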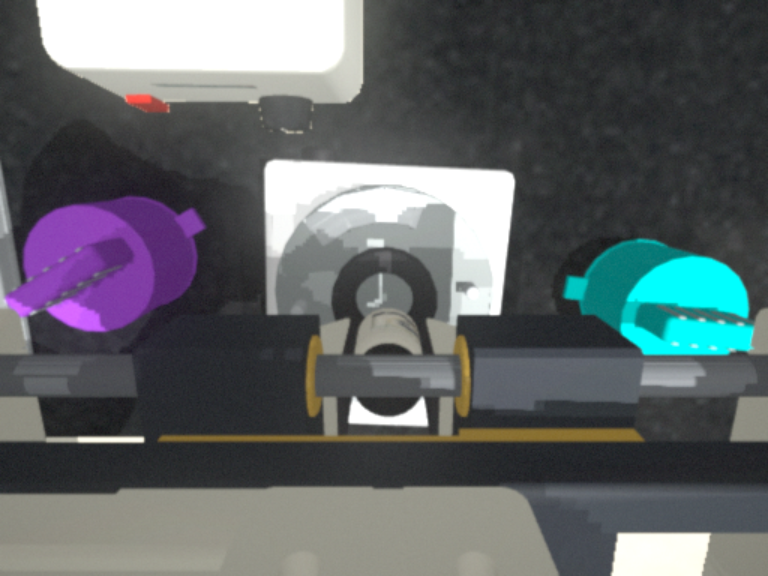

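View pics/s14c.png

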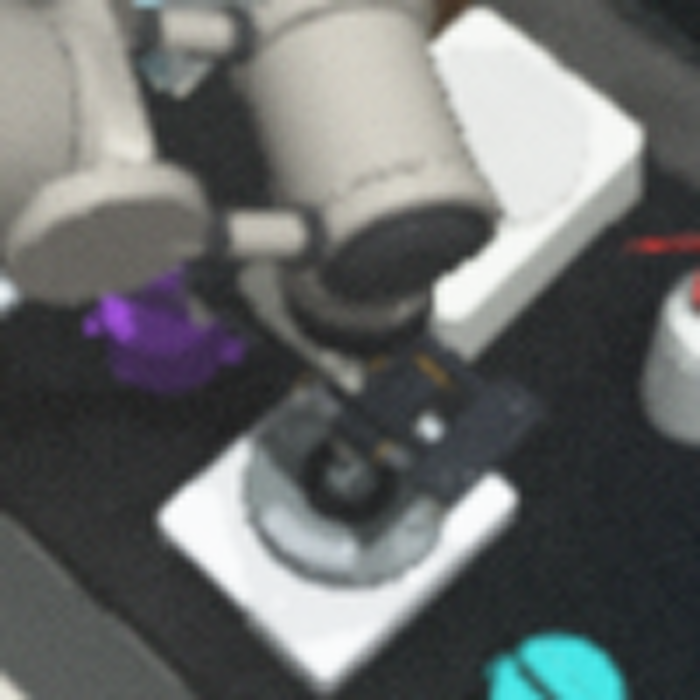

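The vial is held upright and the collar is empty. Carrying it to the free end of the tray, about (455,255).

Call:
apply_moves(
  rows=[
    [[0, -3, -1], 0, 1.8],
    [[0, -6, -4], 0, 1.8],
    [[0, -8, -9], 0, 1.8],
    [[0, -8, -14], 0, 1.8],
    [[0, -8, -19], 0, 1.8],
  ],
)

```text
time: 16.7
tool_pos: [468.7, 19.4, 233.0]
tcp_rot: [-1.568, 0.014, -3.128]
contact_force: [0.1, -0.3, -0.9]
grip_width: 23.8
```

Call:
apply_moves(
  rows=[
    [[0, 0, -5], 0, 1.8],
    [[0, 0, -10], 0, 1.8],
    [[0.5, 0, -15], 0, 1.8],
    [[1, 0, -20], 0, 1.8],
    [[1.5, 0, -24], 0, 1.8],
  ],
)

```text
time: 17.32
tool_pos: [449.8, 261.0, 231.9]
tcp_rot: [-1.568, 0.014, -3.127]
contact_force: [-0.3, 0.1, -0.1]
grip_width: 23.6
```

Run:
```python
from h import *
plan([455,255,60],-3.13)
cv2.imwrite('pics/w15.png',vision.capture('wrist')[:,:,::-1])
im=np.clip(cv2.imread('pics/w15.png')*1.2,0,255).astype(np.uint8)
cv2.imwrite('pics/w15b.png',cv2.resize(im,None,fx=1.5,fy=1.5))
```

```text
t 17.32 tcp [449.8 261.  231.9] rpy [-1.568  0.014 -3.127] F [-0.3  0.1 -0.1] w 23.6 q [ 0.38  0.33  1.56 -0.01  1.23  1.94]
shift cm [-0.27 17.19  0.56] turn about y 0.003
```

View pics/w15b.png

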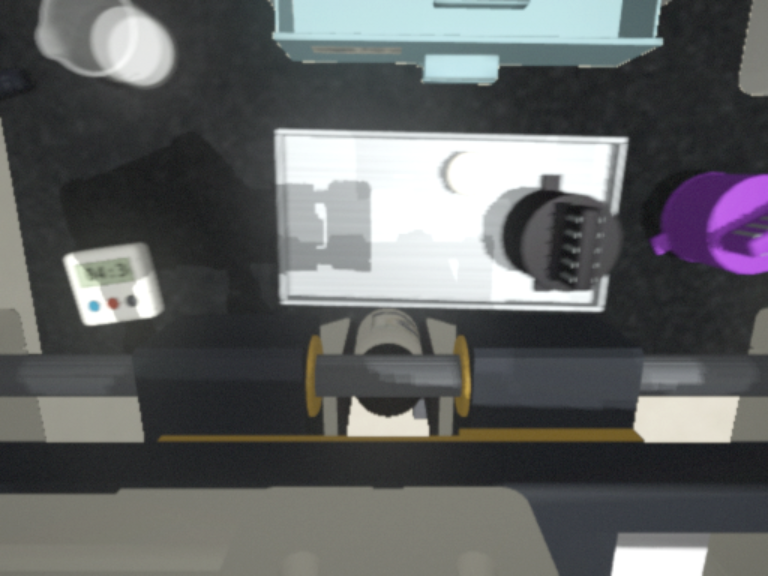

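Cover and spare cap sit undisturbed in the tray, and the vial is held. Descending.

Call:
apply_moves(
  rows=[
    [[-0.1, 4, 0.5], 0, 1.8],
    [[-0.2, 8, 0.5], 0, 1.8],
    [[-0.3, 12, 0.5], 0, 1.8],
    [[-0.3, 16, 0.5], 0, 1.8],
    [[-0.3, 17.8, 0.5], 0, 1.8],
  ],
)

```text
time: 18.0
tool_pos: [453.1, 259.0, 51.3]
tcp_rot: [-1.569, 0.009, -3.125]
contact_force: [-0.0, -0.1, 0.3]
grip_width: 23.8
```

Call:
apply_moves(
  rows=[
    [[0, 0, 0], 0, 1.8],
  ],
)

```text
time: 18.12
tool_pos: [452.1, 258.3, 49.9]
tcp_rot: [-1.568, 0.006, -3.126]
contact_force: [-0.6, 1.1, -0.4]
grip_width: 24.1
```

Run:
```python
from h import *
plan([455,255,36],-3.13)
cv2.imwrite('pics/w16.png',vision.capture('wrist')[:,:,::-1])
im=np.clip(cv2.imread('pics/w16.png')*1.2,0,255).astype(np.uint8)
cv2.imwrite('pics/w16b.png',cv2.resize(im,None,fx=1.5,fy=1.5))
```

```text
t 18.12 tcp [452.1 258.3  49.9] rpy [-1.568  0.006 -3.126] F [-0.6  1.1 -0.4] w 24.1 q [ 0.37  0.57  1.77 -0.01  0.8   1.93]
shift cm [-0.27  1.4   0.34] turn about y 0.004
```

View pics/w16b.png

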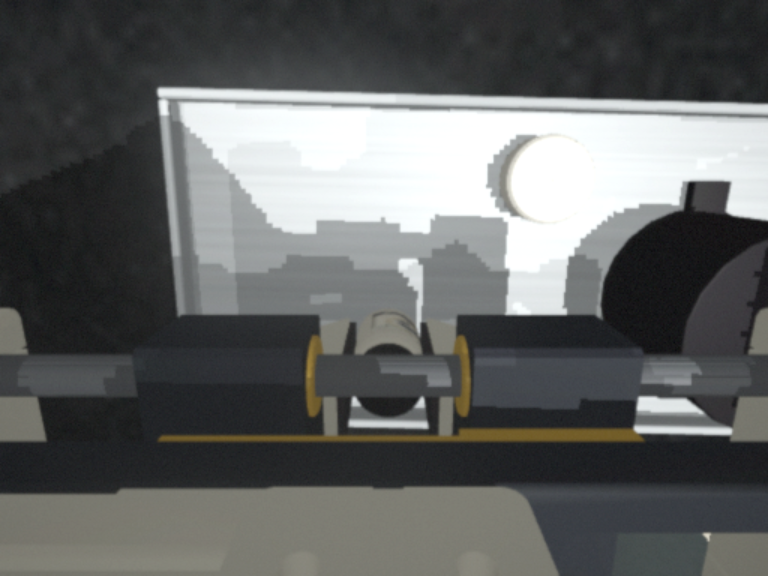

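Clear of the cover, the spare cap and the walls. Lowering the last 14 mm in small steps.

Call:
apply_moves(
  rows=[
    [[-0.1, 0.5, 0], 0, 1.8],
    [[-0.1, 0.9, 0], 0, 1.8],
    [[-0.1, 1.15, 0], 0, 1.8],
    [[-0.1, 1.3, 0], 0, 1.8],
    [[-0.1, 1.3, 0], 0, 1.8],
  ],
)

```text
time: 18.8
tool_pos: [453.6, 258.5, 37.7]
tcp_rot: [-1.569, 0.007, -3.126]
contact_force: [0.5, -0.3, 0.3]
grip_width: 23.4
```

Call:
apply_moves(
  rows=[
    [[0, 0.06, 0], 0, 1.8],
    [[0, 0.1, 0], 0, 1.8],
  ],
)

```text
time: 19.05
tool_pos: [453.6, 258.6, 36.7]
tcp_rot: [-1.569, 0.008, -3.125]
contact_force: [-0.0, 0.2, -0.2]
grip_width: 23.8
```

Call:
apply_moves(
  rows=[
    [[0, 0.06, 0], 0, 1.8],
    [[0, 0.1, 0], 0, 1.8],
  ],
)

```text
time: 19.3
tool_pos: [453.7, 258.6, 35.7]
tcp_rot: [-1.569, 0.008, -3.126]
contact_force: [0.6, -0.2, 0.4]
grip_width: 23.7
```

Call:
apply_moves(
  rows=[
    [[0, 0.03, 0], 0, 1.8],
    [[0, 0.06, 0], 0, 1.8],
  ],
)

```text
time: 19.55
tool_pos: [453.6, 258.6, 35.1]
tcp_rot: [-1.569, 0.008, -3.126]
contact_force: [-0.4, -0.6, 3.5]
grip_width: 23.9
```

Touchdown at 3.5 N and z=35.1, as predicted. Opening and retreating.

Call:
apply_moves(
  rows=[
    [[0, 0, 0], 0, 2.6],
    [[0, 0, 0], 0, 3.2],
    [[0, 0, 0], 0, 4.5],
    [[0, 0, 0], 0, 4.5],
    [[0, 0, 0], 0, 4.5],
  ],
)

```text
time: 20.18
tool_pos: [453.7, 258.6, 35.1]
tcp_rot: [-1.569, 0.008, -3.126]
contact_force: [0.4, 0.2, -0.4]
grip_width: 44.8
```

Call:
apply_moves(
  rows=[
    [[0, -1, 0], 0, 4.5],
    [[0, -3, 0], 0, 4.5],
    [[0, -7, 0], 0, 4.5],
    [[0, -12, 0], 0, 4.5],
    [[0, -18, 0], 0, 4.5],
  ],
)

```text
time: 20.8
tool_pos: [451.7, 258.6, 216.9]
tcp_rot: [-1.568, 0.006, -3.126]
contact_force: [0.9, 0.1, 0.7]
grip_width: 44.8
```

Call:
apply_moves(
  rows=[
    [[2, -1, 0], 0, 4.5],
    [[5, -2, 0], 0, 4.5],
    [[8, -3, 0], 0, 4.5],
    [[8, -3, 0], 0, 4.5],
  ],
)

```text
time: 21.3
tool_pos: [370.3, 257.6, 247.9]
tcp_rot: [-1.569, 0.008, -3.124]
contact_force: [1.0, -0.9, -0.1]
grip_width: 44.9
```

Run:
```python
from h import *
obs()
cv2.imwrite('pics/w17.png',vision.capture('wrist')[:,:,::-1])
im=np.clip(cv2.imread('pics/w17.png')*1.2,0,255).astype(np.uint8)
cv2.imwrite('pics/w17b.png',cv2.resize(im,None,fx=1.5,fy=1.5))
cv2.imwrite('pics/t17.png',vision.capture('top')[:,:,::-1])
crop('pics/t17.png','pics/t17c.png',110,120,330,260,3.6)
```

```text
t 21.3 tcp [370.3 257.6 247.9] rpy [-1.569  0.008 -3.124] F [ 1.  -0.9 -0.1] w 44.9 q [ 0.44  0.2   1.71 -0.01  1.23  2.  ]
```

View pics/w17b.png

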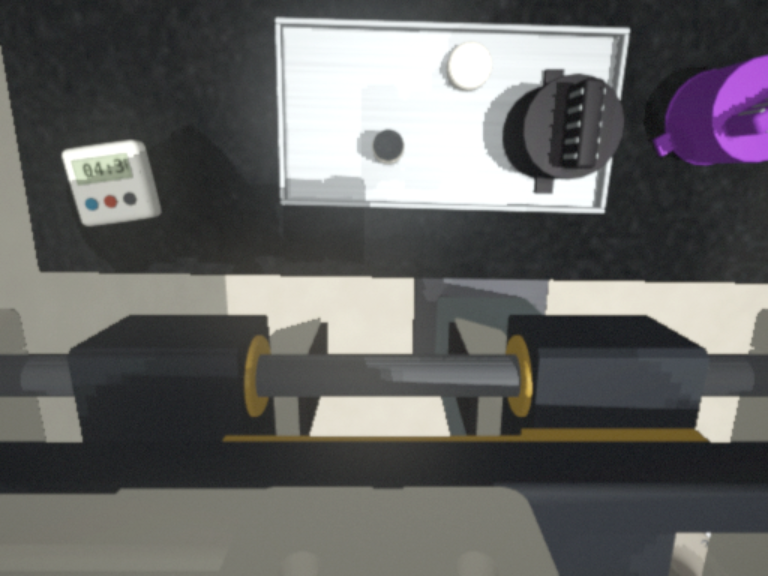

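View pics/t17c.png

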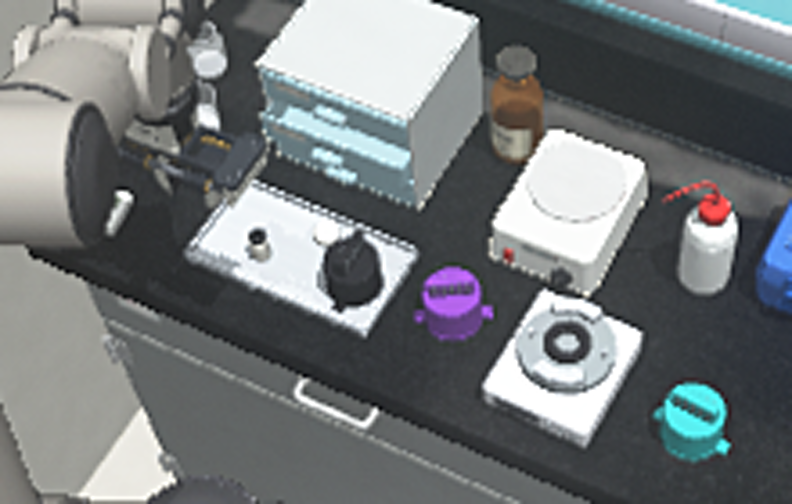

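The vial stands upright at top crop (260,243), with its cap at wrist (388,145), and the cover stands beside it at (352,270). The meter is empty and the bystanders are in place. Handing in.

```bash
python3 -c "
from plant import order
print(order.close_job())"
```

```text
the job is handed in; nothing more can be done
None
```

The job is done and handed in at about 21 s of the 61 s allowed. The hand-in reports no verdict, so the result below rests on my own checks.

- **Cover:** I gripped the bar and turned it about 63° anticlockwise, to about 72° from the meter's x axis, until the wrist picture showed the ear clear of the hook. I lifted it straight up and set it upright in the tray. The touchdown reading was 8 N.
- **Vial:** I lifted it out of the collar and stood it upright in the same tray, about 130 mm from the cover. The touchdown reading was 3.5 N.
- **Last pictures (wrist and top cameras):** Both items stand upright inside the tray rim and the collar is empty. The spare cap, timer, wash bottle and the purple and turquoise covers look unmoved. I did not look at the label tape again; the arm never went near it. The gripper was open and well clear.

**Small disagreements:**
- The gripper read 23.4–24.1 mm on the 25 mm vial, but the grip held without slipping.
- The tool was tilted by up to 0.8° while handling the vial, with no visible effect.

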